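# Hang the ear defenders on the bench stand

### The arm

A 6-joint arm with a two-finger parallel gripper is mounted at the origin on the work surface. World frame = base frame: x ahead of the robot, y to its left, z up, the work surface at z = 0. Lengths are in m, angles in rad, forces in N, time in s.
With the tool pointing down it reaches from about 0.35 to 0.775 m from the base axis. Payload 7.3 kg.
Tool frame: the origin (TCP) lies on the centre line of the jaws, within the pads' length; the fingertips stand 11 mm ahead of it and the grasp point (between the pads) lies 8 mm behind it; y points along the fingers, z is the direction in which the jaws open and shut, and the axes are right-handed (so a half turn about y gives the same grasp; the last joint's range is limited). The gripper opens to 92 mm and grips with 3 to 60 N. Pads are 19 mm wide; open, the fingers measure 130 mm over their backs; the gripper's body (75 mm by 190 mm) begins 47 mm behind the grasp point.
Start: joints at [1.175, 0.342, 1.524, -0, 1.275, -0.146], TCP at [0.13, 0.509, 0.238] pointing down, gripper open.
Joint ranges: [-2.53, 2.53], [-0.77, 2.02], [0.04, 2.7], [-1, 4.14], [0.28, 2.66], [-3.11, 3.11]. Speed limits (rad/s): [2.57, 2.57, 3.14, 3.14, 3.14, 3.14].

### API

Orientations are given as [roll, pitch, yaw] about the fixed x, y, z axes, in that order (R = Rz(yaw) Ry(pitch) Rx(roll)).
In Python, from cell import robot, cams gives the robot as it stands.
- The arm moves only by the tool apply_moves, never from a script. Its argument "plan" is a list of rows, each a list of 7 numbers: the shift along the tool's x, y, z in m, then the turn, a rotation vector about the tool's x, y, z in degrees, then the gripper command: -1 is fully open, 1 is shut, values between are in proportion. A call has exactly 5 rows; each row is the pose to reach, as a shift and turn from the pose commanded when the call began, along the tool's axes at that moment; what a row does not reach only later rows make up. A row lasts 1/8 s, in which the tool goes at most 62.5 mm and 10.7 degrees, less where a joint would pass 70% of its speed; a pose out of reach is approached as far as the arm can. A call with a gripper value outside its range is refused whole. The fingers move at their own pace and stop on an object; "squeeze" is the grip in N (left out, the last holds). Time passes only in rows, so rows that repeat a pose let the fingers close, or fill a call up. It gives the time, the measured TCP pose, the force and the opening at its end, in the units of the state.
- robot.observe(): the state, without advancing time (a new reading comes with each control period).
- cams.read_camera(name): name is "scene" or "top"; returns the picture (384x512x3 uint8, blue, green, red); there is no depth.
- cams.calibration(name): a dict with "fx", "fy", "cx", "cy" (pixels), "extrinsics" (4x4, takes a point from world to camera coordinates). Camera axes: x right, y up, looking along -z (the intrinsics and any distortion apply to the point x, -y, -z); pixel columns grow to the right and rows downward; lengths in m; the calibration is good to about 2 mm. A picture is of the moment at which its call begins. calibration takes no time and is no camera call.
- robot.hand_in(): hands the job in, once; it reports no verdict.
The state is a dict: "time": time; "qpos": joint angles; "qvel": joint speeds; "joint_efforts": joint torques, N m; "tool_pos": TCP position; "tool_rot": TCP orientation; "contact_force": force on the tool from outside, world axes, zero at the start; "torque": the same for the moment, N m; "opening": finger opening in m.
Only numpy, scipy, OpenCV 4.12 (cv2) and the standard library are available. Lean on these libraries where they do the work, as an engineer would, in place of code of your own. Each camera call takes 0.05 s, during which the arm holds its last target. There are 200 camera calls.

### The job

Hang the ear defenders up on the bench stand: set their headband down over the steel bar, between the two wooden posts, so that they hang upright and square across the bar with one ear cup on each side of it, and let go without dropping them. Leave the spare headband without cups lying where it is.

Things in the scene. Friction and masses are not known exactly. Their poses are not given: they have to be found in the camera images.
- crown (a point): Centre of the padded crown of the ear defenders' black headband, the place to grasp. x level across the band, y level from cup to cup, z up; alike after half a turn. The pad is 26 mm wide along x and 28 mm thick (top 14 mm above this point, underside, which rests on the bar, 14 mm below), level over its middle 26 mm along y and sloping down either side.
- muffs: The ear defenders (0.2 to 0.35 kg), standing on the bench on two grey ear cups under a stiff black headband, 163 mm tall. Origin under their middle, on the bench, 149 mm below the crown point, level with the cups' undersides; axes as there. Cups 64 mm along x, 78 mm tall, 163 mm over their outsides along y, 76 mm apart.
- bar_mid (a point): Middle of the axis of the bench stand's steel bar: round, 20 mm thick, level, along this frame's x (z up), its axis 158 mm above the bench. Two wooden posts (18 by 50 mm) carry it, centred 150 mm to either side of this point; the bar pokes out 6 mm beyond each. A plywood foot 340 by 100 mm, 12 mm thick, lies under it. Fixed to the bench.
- spare_mid (a point): A bystander: a spare headband shaped like that of the ear defenders but without cups, a bare black arch lying on its side on the bench, about 135 by 95 mm and 26 mm tall; this point is 13 mm above the bench, within the arch.
Things that resemble listed ones, but are neither listed nor needed, are in the scene too. What is shaped like the muffs but pink or red is not meant.

How it is judged:
At the end, for the whole second after the job is handed in: The ear defenders hang at rest on the bar: the crown's centre within 30 mm of the bar's axis sideways, 8 to 35 mm above it, and within 125 mm of the bar's middle along it; upright within 17 degrees and square across the bar within 26 degrees, released (y of crown in the frame of bar_mid between -0.03 and 0.03 m and x of crown in the frame of bar_mid between -0.125 and 0.125 m and z of crown in the frame of bar_mid between 0.008 and 0.035 m and angle between crown's own z axis and vertical below 0.3 rad and angle between the x axis of crown and the x axis of bar_mid, either way round below 0.45 rad and linear speed of muffs below 0.03 m/s and angular speed of muffs below 0.3 rad/s); the robot touches nothing.
It fails at once if the spare headband is moved more than 30 mm (distance of spare_mid from where it was at the start of the episode above 0.03 m).
It fails at once if the ear defenders are dropped (free of the fingers and faster than 0.9 m/s) (linear speed of muffs above 0.9 m/s and contact force between the fingers and muffs below 0.1 N).
It also fails if it takes over 48 s, if anything falls off the work surface, if the arm or the gripper's body presses on something with over 40 N, if the wrist force passes 120 N, or if a joint passes its speed limit or range.

## Working session

There is one attempt and no reset: what is moved stays moved. The work goes in short steps, Python scripts to look and compute and a tool call to move; the robot and the scene stay as the last step left them, time stands still between calls to the robot, and variables do not carry over. Pictures are saved under pics/ and viewed, about 8 in all and at most 12, crops included, and the job is handed in when it is done.

Besides the shell and the picture viewer there is one more tool, called after "Emit:" as name([rows], argument=value, ...), one row to a line, values as JSON. apply_moves: Moves the arm, as the interface text tells. Its arguments: {"type":"object","properties":{"plan":{"type":"array","items":{"type":"array","items":{"type":"number"}}},"squeeze":{"type":"number"}},"required":["plan"]}

```bash
mkdir -p pics; python3 - <<'E'
from cell import robot,cams
import cv2,numpy as np
s=robot.observe();print(s)
for n in("scene","top"):
    cv2.imwrite(f"pics/{n}0.png",cams.read_camera(n));c=cams.calibration(n);print(n,{k:(np.round(v,4).tolist()) if not isinstance(v,str) else v for k,v in c.items()})
a=cv2.imread("pics/scene0.png");b=cv2.imread("pics/top0.png")
E
```

```text
{'time': 0.0, 'qpos': array([ 1.17499777e+00,  3.42735573e-01,  1.52502492e+00,  9.22012086e-06,
        1.27537544e+00, -1.46000763e-01]), 'qvel': array([ 9.12090978e-04, -8.52923788e-05, -1.11863014e-04,  4.05185340e-04,
       -1.09967949e-03, -7.22924326e-06]), 'joint_efforts': array([ 2.13301231e-03, -4.31249821e+01, -2.44223750e+01,  7.18952995e-02,
        5.58874710e-02, -1.19446186e-04]), 'tool_pos': array([0.12960968, 0.50835068, 0.23703551]), 'tool_rot': array([-1.57232190e+00,  2.33242972e-04, -2.49800668e-01]), 'contact_force': array([-0.47436146, -0.24840515, -0.04823804]), 'torque': array([ 0.01519547, -0.0217837 , -0.00583021]), 'opening': 0.09192069681540997}
scene {'fx': 471.0123, 'fy': 471.0123, 'cx': 262.4482, 'cy': 197.1071, 'extrinsics': [[-0.1046, 0.9944, 0.0182, 0.0684], [-0.7111, -0.0876, 0.6976, 0.2007], [0.6952, 0.06, 0.7163, -1.6763], [0.0, 0.0, 0.0, 1.0]]}
top {'fx': 453.5302, 'fy': 453.5302, 'cx': 252.6625, 'cy': 188.1043, 'extrinsics': [[0.0131, -0.9997, 0.0193, -0.0423], [0.9972, 0.0145, 0.0735, -0.4222], [-0.0737, 0.0183, 0.9971, -1.4312], [0.0, 0.0, 0.0, 1.0]]}
```

View pics/scene0.png

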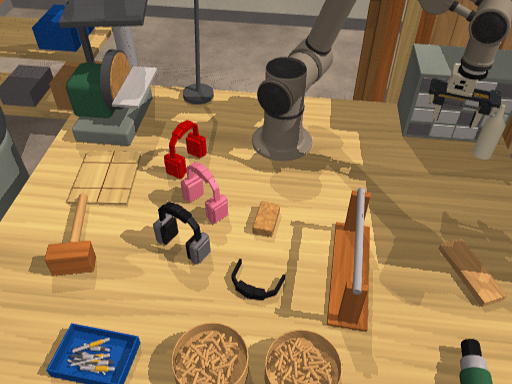

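View pics/top0.png

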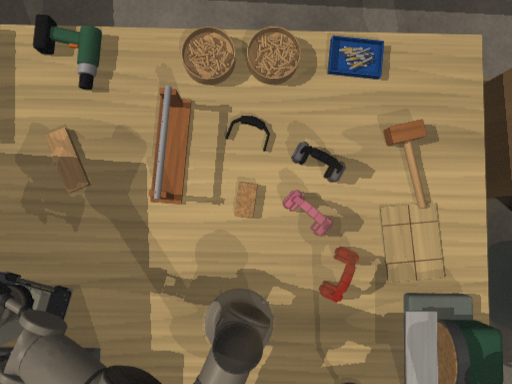

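The scene view shows the black muffs at about (183,233), the bar from (361,190) to (358,290), and the spare headband at (258,282). In the top view the muffs are at (318,160), the bar runs (168,90)–(160,197), and the spare is at (248,130). The pink and red look-alikes are below the muffs in the top view.

```bash
cat > h.py <<'E'
import cv2,numpy as np
from cell import robot,cams
def ray(n,u,v):
    c=cams.calibration(n);E=np.array(c["extrinsics"]);R=E[:3,:3]
    d=np.array([(u-c["cx"])/c["fx"],-(v-c["cy"])/c["fy"],-1.]);
    return -R.T@E[:3,3],R.T@d
def onz(n,u,v,z):
    o,d=ray(n,u,v);return o+d*(z-o[2])/d[2]
def proj(n,p):
    c=cams.calibration(n);E=np.array(c["extrinsics"]);q=E[:3,:3]@np.array(p)+E[:3,3]
    return np.array([c["cx"]-c["fx"]*q[0]/q[2],c["cy"]+c["fy"]*q[1]/q[2]])
def tri(p,q):
    (a,d),(b,e)=ray("scene",*p),ray("top",*q)
    s=np.linalg.lstsq(np.c_[d,-e],b-a,rcond=None)[0];return (a+d*s[0]+b+e*s[1])/2,np.linalg.norm(a+d*s[0]-b-e*s[1])
E
python3 - <<'E'
from h import *
t=cv2.imread("pics/top0.png");s=cv2.imread("pics/scene0.png")
def crop(im,x,y,w,h,k):return cv2.resize(im[y:y+h,x:x+w],None,fx=k,fy=k,interpolation=cv2.INTER_NEAREST)
c=np.vstack([np.hstack([crop(t,285,130,66,60,6),crop(t,145,80,66,60,6)[:360]]),np.hstack([crop(s,150,200,66,40,6)[:240],crop(s,330,180,66,40,6)])])
cv2.imwrite("pics/c1.png",c[:600,:800])
for n,im,(x,y,w,h) in(("top",t,(285,130,66,60)),("scene",s,(145,190,70,75))):
    r=im[y:y+h,x:x+w].astype(int);m=((r.max(2)<48)).astype(np.uint8)
    k,l,st,ce=cv2.connectedComponentsWithStats(m);i=1+st[1:,4].argmax()
    P=np.argwhere(l==i)[:,::-1]+[x,y];print(n,st[i]+[x,y,0,0,0],ce[i]+[x,y],cv2.minAreaRect(P.astype(np.float32)))
    if n=="top":
        m2=((r.max(2)<115)&(r.max(2)-r.min(2)<25)).astype(np.uint8);k,l,st,ce=cv2.connectedComponentsWithStats(m2);i=1+st[1:,4].argmax()
        P=np.argwhere(l==i)[:,::-1]+[x,y];print(st[i],ce[i]+[x,y],cv2.minAreaRect(P.astype(np.float32)))
E
```

```text
top [299 146  44  32 484] [321.34090909 159.11363636] ((319.8440246582031, 161.64678955078125), (44.226741790771484, 21.19903564453125), 28.300758361816406)
[  7  12  54  40 823] [319.33171324 160.29769137] ((318.5271301269531, 161.64981079101562), (52.61595916748047, 23.13390350341797), 28.393020629882812)
scene [158 203  43  56 559] [180.29874776 220.50805009] ((182.5942840576172, 226.87460327148438), (58.5770378112793, 27.7368106842041), 52.883140563964844)
```

View pics/c1.png

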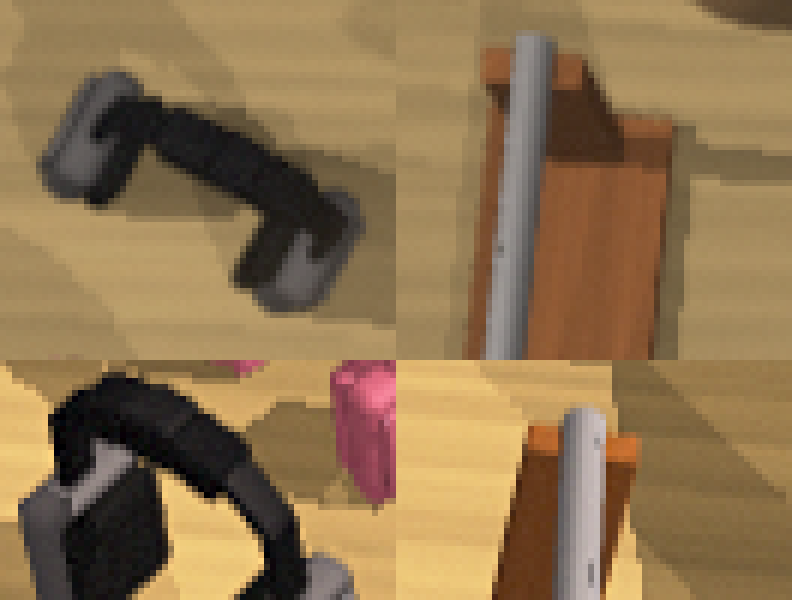

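The crop shows the crown pad in the top view centred near (324,157), with the cups at either end. The bar's far end is at about (168,86).

```bash
python3 - <<'E'
from h import *
t=cv2.imread("pics/top0.png").astype(int)
# muffs
for z in(.149,.163):print("crown",z,onz("top",324.3,156.6,z))
o=cv2.minAreaRect
r=t[130:190,285:351];m=((r.max(2)<115)&(r.max(2)-r.min(2)<25)).astype(np.uint8)
# grey cups (brighter) 
g=(m.astype(bool)&(r.max(2)>62)).astype(np.uint8);k,l,st,ce=cv2.connectedComponentsWithStats(g)
cs=[ce[i]+[285,130] for i in range(1,k) if st[i,4]>25];print(cs,[st[i,4] for i in range(1,k) if st[i,4]>25])
for z in (.06,.078):
  C=[onz("top",*c,z) for c in cs];print(z,C,np.mean(C[:2],0),np.linalg.norm(C[0]-C[1]),np.degrees(np.arctan2(*(C[0]-C[1])[1::-1])))
# bar
r=t[80:210,140:195];m=((r.max(2)>95)&(r.max(2)-r.min(2)<22)).astype(np.uint8)
k,l,st,ce=cv2.connectedComponentsWithStats(m);i=1+st[1:,4].argmax();P=(np.argwhere(l==i)[:,::-1]+[140,80]).astype(np.float32)
print(st[i],o(P));b=cv2.boxPoints(o(P));b=b[b[:,1].argsort()];e=[b[:2].mean(0),b[2:].mean(0)];print(e)
E1,E2=[onz("top",*q,.163) for q in e];print("bar",E1,E2,(E1+E2)/2,np.linalg.norm(E1-E2),np.degrees(np.arctan2(*(E1-E2)[1::-1])))
M=(E1+E2)/2;M[2]=.158;print("scene proj bar mid/ends",proj("scene",M),proj("scene",E1),proj("scene",E2))
C=onz("top",324.3,156.6,.155);print("scene proj crown",proj("scene",C))
print(onz("top",248,132,.02))
E
```

```text
crown 0.149 [ 0.50823712 -0.24207803  0.149     ]
crown 0.163 [ 0.50618321 -0.23959748  0.163     ]
[array([298.54225352, 151.57746479]), array([336.192, 174.2  ])] [np.int32(142), np.int32(125)]
0.06 [array([ 0.53579819, -0.17725805,  0.06      ]), array([ 0.46668494, -0.29504729,  0.06      ])] [ 0.50124157 -0.23615267  0.06      ] 0.13656847131296904 59.597572025507155
0.078 [array([ 0.53297082, -0.17510574,  0.078     ]), array([ 0.46474688, -0.29137934,  0.078     ])] [ 0.49885885 -0.23324254  0.078     ] 0.13481119116317097 59.59757202550718
[ 14   6  16 113 581] ((161.6534881591797, 141.96534729003906), (5.2736968994140625, 112.83721923828125), 5.710592269897461)
[array([167.26735,  85.82674], dtype=float32), array([156.03963, 198.10396], dtype=float32)]
bar [0.70602271 0.21805183 0.163     ] [0.3793401  0.24114845 0.163     ] [0.5426814  0.22960014 0.163     ] 0.3274980603662332 -4.044109527545485
scene proj bar mid/ends [360.02943859 235.32818432] [358.08896943 289.3666234 ] [362.24040286 188.4590776 ]
scene proj crown [177.42223878 208.96000707]
[ 0.60286213 -0.01908689  0.02      ]
```

```bash
cat >> h.py <<'E'
from scipy.spatial.transform import Rotation as Ro
def to(p,yaw):
    "shift and turn (tool axes, mm, deg) from measured pose to TCP p, tool down, yaw deg"
    s=robot.observe();R=Ro.from_euler("xyz",s["tool_rot"]);T=Ro.from_euler("xyz",[-90,0,yaw],degrees=True)
    print("t",round(s["time"],2),"pos",s["tool_pos"].round(4),"rpy",np.degrees(s["tool_rot"]).round(1),"F",s["contact_force"].round(1),"open",round(s["opening"],4),"q",s["qpos"].round(2))
    print("shift mm",(1e3*R.inv().apply(np.array(p)-s["tool_pos"])).round(1),"turn",np.degrees((R.inv()*T).as_rotvec()).round(1))
E
python3 -c "
from h import *
to([.5,.1,.3],-60)"
```

```text
t 0.1 pos [0.1296 0.5084 0.2371] rpy [-90.1   0.  -14.3] F [0.3 0.1 0.4] open 0.0913 q [ 1.17  0.34  1.52 -0.    1.28 -0.15]
shift mm [ 459.8  -62.6 -304.2] turn [ 0.1 45.7  0. ]
```

Emit:
apply_moves([
  [0.05,-0.02,-0.03,0,10,0,-1],
  [0.1,-0.04,-0.06,0,20,0,-1],
  [0.15,-0.06,-0.09,0,30,0,-1],
  [0.2,-0.06,-0.13,0,40,0,-1],
  [0.25,-0.06,-0.16,0,50,0,-1],
], squeeze=25)

```text
time: 0.72
tool_pos: [0.3331, 0.2901, 0.2979]
tool_rot: [-1.57, 0.0, -1.128]
contact_force: [1.3, 0.9, -0.6]
opening: 0.0916
```

```bash
python3 -c "
from h import *
to([.506,-.1,.3],-117)"
```

```text
t 0.72 pos [0.3331 0.2901 0.2979] rpy [-90.    0.  -64.6] F [ 1.3  0.9 -0.6] open 0.0916 q [0.54 0.14 1.62 0.   1.38 0.1 ]
shift mm [426.6  -2.2 -11. ] turn [-0.  52.4 -0. ]
```

Emit:
apply_moves([
  [0.06,0,0,0,10,0,-1],
  [0.12,0,0,0,20,0,-1],
  [0.18,0,0,0,30,0,-1],
  [0.24,0,0,0,40,0,-1],
  [0.3,0,0,0,50,0,-1],
])

```text
time: 1.35
tool_pos: [0.4629, 0.0196, 0.2976]
tool_rot: [-1.571, 0.0, -2.001]
contact_force: [1.1, 0.4, -0.1]
opening: 0.0917
```

```bash
python3 -c "
from h import *
to([.506,-.238,.25],-120)"
```

```text
t 1.35 pos [0.4629 0.0196 0.2976] rpy [ -90.     0.  -114.7] F [ 1.1  0.4 -0.1] open 0.0917 q [-0.12  0.18  1.57  0.    1.38  0.31]
shift mm [216.2  47.5 146.7] turn [ 0.   5.3 -0. ]
```

Emit:
apply_moves([
  [0.05,0,0.035,0,2,0,-1],
  [0.1,0,0.07,0,5.3,0,-1],
  [0.15,0.02,0.105,0,5.3,0,-1],
  [0.2,0.04,0.135,0,5.3,0,-1],
  [0.216,0.0475,0.147,0,5.3,0,-1],
])

```text
time: 1.98
tool_pos: [0.5067, -0.2386, 0.2481]
tool_rot: [-1.574, -0.0, -2.091]
contact_force: [0.1, 0.4, 0.3]
opening: 0.0919
```

```bash
python3 - <<'E'
from h import *
to([.506,-.238,.152],-120)
im=[]
for n,(x,y,w,h) in(("scene",(120,120,130,150)),("top",(260,100,130,150))):
    i=cams.read_camera(n);im.append(cv2.resize(i[y:y+h,x:x+w],None,fx=3,fy=3,interpolation=cv2.INTER_CUBIC))
cv2.imwrite("pics/a1.png",np.hstack(im))
E
```

```text
t 1.98 pos [ 0.5067 -0.2386  0.2481] rpy [ -90.2   -0.  -119.8] F [0.1 0.4 0.3] open 0.0919 q [-0.58  0.4   1.41 -0.    1.34 -0.06]
shift mm [-0.1 96.1 -0.6] turn [0.2 0.2 0. ]
```

View pics/a1.png

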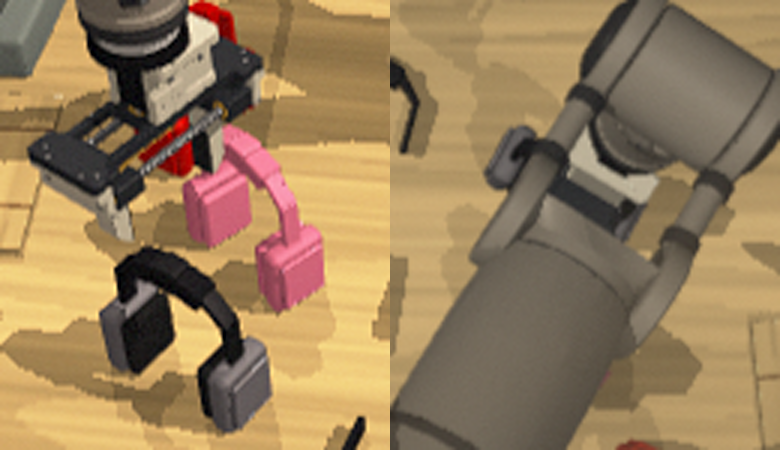

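The fingers straddle the black crown, about 60 mm clear of the pink pair. Descending.

Emit:
apply_moves([
  [0,0.03,0,0,0,0,-1],
  [0,0.06,0,0,0,0,-1],
  [0,0.085,0,0,0,0,-1],
  [0,0.094,0,0,0,0,-1],
  [0,0.094,0,0,0,0,-1],
])

```text
time: 2.7
tool_pos: [0.5078, -0.2348, 0.1567]
tool_rot: [-1.571, 0.0, -2.086]
contact_force: [-0.2, -0.6, -0.2]
opening: 0.0921
```

```bash
python3 - <<'E'
from h import *
to([.506,-.238,.152],-120)
x,y,w,h=130,150,120,110
i=cams.read_camera("scene");cv2.imwrite("pics/a2.png",cv2.resize(i[y:y+h,x:x+w],None,fx=5,fy=5,interpolation=cv2.INTER_CUBIC))
E
```

```text
t 2.7 pos [ 0.5078 -0.2348  0.1567] rpy [ -90.     0.  -119.5] F [-0.2 -0.6 -0.2] open 0.0921 q [-0.57  0.48  1.55  0.    1.12 -0.05]
shift mm [ 3.7  4.7 -0. ] turn [-0.   0.5 -0. ]
```

View pics/a2.png

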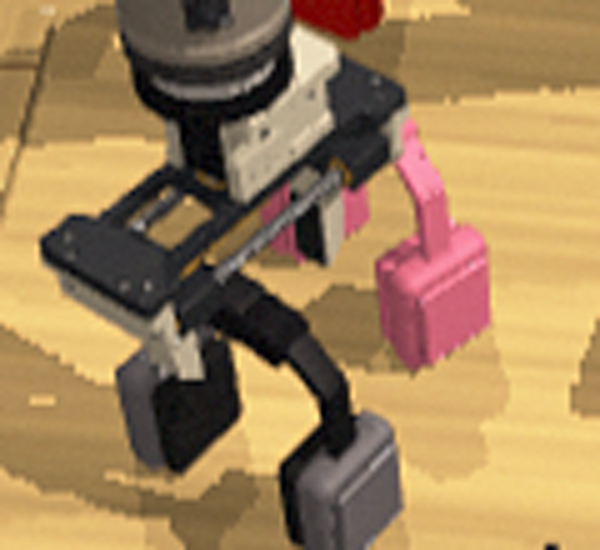

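Tips' midpoint in the crop is about (250,315), and the pad centre is about (245,305), so they line up. Closing.

Emit:
apply_moves([
  [0.003,0.004,0,0,0.5,0,-1],
  [0.003,0.004,0,0,0.5,0,0.2],
  [0.003,0.004,0,0,0.5,0,1],
  [0.003,0.004,0,0,0.5,0,1],
  [0.003,0.004,0,0,0.5,0,1],
], squeeze=30)

```text
time: 3.38
tool_pos: [0.5061, -0.2385, 0.1523]
tool_rot: [-1.571, 0.0, -2.096]
contact_force: [0.1, -0.2, -0.2]
opening: 0.0566
```

Emit:
apply_moves([
  [0,0,0,0,0,0,1],
  [0,0,0,0,0,0,1],
  [0,0,0,0,0,0,1],
  [0,-0.01,0,0,0,0,1],
  [0,-0.02,0,0,0,0,1],
])

```text
time: 4.0
tool_pos: [0.5059, -0.2383, 0.1727]
tool_rot: [-1.571, 0.0, -2.096]
contact_force: [-0.0, -0.8, -2.3]
opening: 0.0261
```

```bash
python3 - <<'E'
from h import *
to([.506,-.238,.37],-120)
x,y,w,h=130,130,120,130
i=cams.read_camera("scene");cv2.imwrite("pics/a3.png",cv2.resize(i[y:y+h,x:x+w],None,fx=4,fy=4,interpolation=cv2.INTER_CUBIC))
E
```

```text
t 4.0 pos [ 0.5059 -0.2383  0.1727] rpy [ -90.     0.  -120.1] F [-0.  -0.8 -2.3] open 0.0261 q [-0.58  0.46  1.52  0.    1.15 -0.05]
shift mm [  -0.4 -197.3   -0.2] turn [ 0.  -0.1 -0. ]
```

View pics/a3.png

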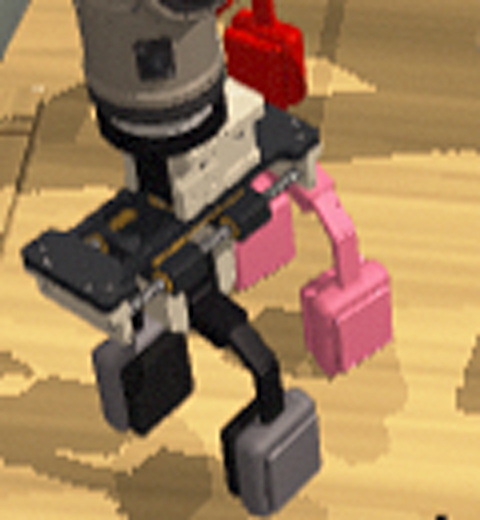

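Opening is 26.1 mm (the pad width) and the load is about 2.3 N. The muffs are lifted level. Going up.

Emit:
apply_moves([
  [0,-0.035,0,0,0,0,1],
  [0,-0.075,0,0,0,0,1],
  [0,-0.115,0,0,0,0,1],
  [0,-0.155,0,0,0,0,1],
  [0,-0.195,0,0,0,0,1],
])

```text
time: 4.68
tool_pos: [0.5058, -0.2383, 0.3689]
tool_rot: [-1.57, 0.0, -2.096]
contact_force: [1.0, -0.3, -3.4]
opening: 0.0258
```

```bash
python3 -c "
from h import *
to([.543,.230,.375],-94)"
```

```text
t 4.67 pos [ 0.5058 -0.2383  0.3689] rpy [ -90.     0.  -120.1] F [ 1.  -0.3 -3.4] open 0.0258 q [-0.58  0.35  1.16  0.    1.63 -0.05]
shift mm [-423.7   -6.1 -202.7] turn [ -0.  -26.1   0. ]
```

Moving across in three slower calls, to limit swing.

Emit:
apply_moves([
  [-0.02,-0.003,-0.01,0,-2,0,1],
  [-0.055,-0.006,-0.025,0,-4,0,1],
  [-0.095,-0.009,-0.045,0,-6,0,1],
  [-0.135,-0.012,-0.065,0,-8,0,1],
  [-0.175,-0.012,-0.085,0,-10,0,1],
])

```text
time: 5.3
tool_pos: [0.5196, -0.0419, 0.3782]
tool_rot: [-1.573, 0.0, -1.919]
contact_force: [1.1, 0.1, -3.0]
opening: 0.0256
```

```bash
python3 -c "
from h import *
to([.543,.230,.375],-94)"
```

```text
t 5.3 pos [ 0.5196 -0.0419  0.3782] rpy [ -90.1    0.  -110. ] F [ 1.1  0.1 -3. ] open 0.0256 q [-0.23  0.27  1.25  0.    1.63  0.12]
shift mm [-263.6    3.4  -70.8] turn [  0.1 -16.   -0. ]
```

Emit:
apply_moves([
  [-0.04,0,-0.01,0,-3,0,1],
  [-0.08,0,-0.02,0,-6,0,1],
  [-0.12,0,-0.03,0,-9,0,1],
  [-0.155,0,-0.04,0,-12,0,1],
  [-0.185,0,-0.05,0,-14,0,1],
])

```text
time: 5.92
tool_pos: [0.5359, 0.1488, 0.3777]
tool_rot: [-1.574, -0.0, -1.674]
contact_force: [0.5, 0.8, -1.7]
opening: 0.0258
```

```bash
python3 -c "
from h import *
to([.543,.230,.375],-94)"
```

```text
t 5.92 pos [0.5359 0.1488 0.3777] rpy [-90.2  -0.  -95.9] F [ 0.5  0.8 -1.7] open 0.0258 q [0.13 0.34 1.15 0.   1.66 0.24]
shift mm [-81.5   2.7  -1.3] turn [ 0.2 -1.9  0. ]
```

Emit:
apply_moves([
  [-0.025,0,0,0,-1,0,1],
  [-0.05,0,0,0,-2,0,1],
  [-0.07,0,0,0,-2,0,1],
  [-0.08,0,-0.001,0,-2,0,1],
  [-0.08,0,-0.001,0,-2,0,1],
])

```text
time: 6.55
tool_pos: [0.5442, 0.2266, 0.3788]
tool_rot: [-1.571, -0.0, -1.642]
contact_force: [-0.8, -0.8, -2.8]
opening: 0.0259
```

```bash
python3 - <<'E'
from h import *
to([.543,.230,.375],-94)
im=[]
for n,(x,y,w,h) in(("scene",(290,60,140,200)),("top",(90,50,140,200))):
    i=cams.read_camera(n);cv2.imwrite(f"pics/raw4{n}.png",i);im.append(cv2.resize(i[y:y+h,x:x+w],None,fx=2.8,fy=2.8,interpolation=cv2.INTER_CUBIC))
cv2.imwrite("pics/a4.png",np.hstack(im))
E
```

```text
t 6.55 pos [0.5442 0.2266 0.3788] rpy [-90.   -0.  -94.1] F [-0.8 -0.8 -2.8] open 0.0259 q [ 0.26  0.41  1.04 -0.    1.69  0.34]
shift mm [-3.3  3.8 -1.5] turn [ 0.  -0.1  0. ]
```

View pics/a4.png

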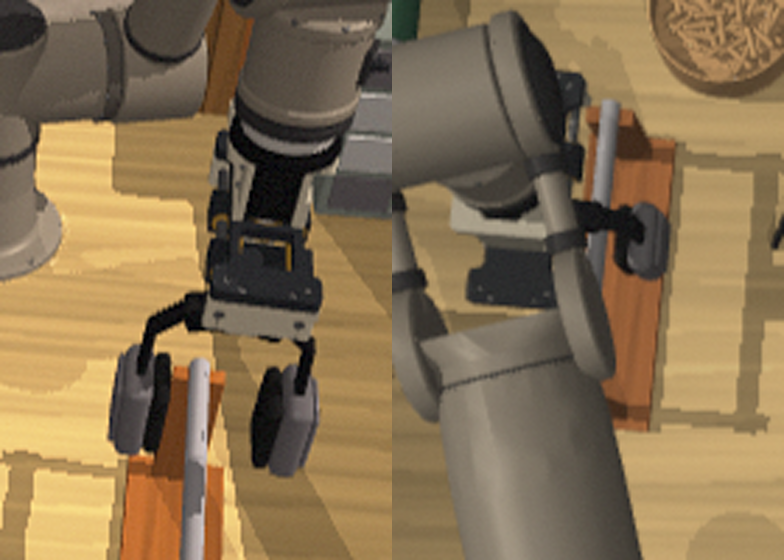

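The muffs hang level over the bar with one cup either side. Cup midpoint in the scene image is at about (365,206). I'll check it against the projection.

```bash
python3 - <<'E'
from h import *
for dy in(-.01,0,.01):print(dy,proj("scene",[.544,.227+dy,.266]))
i=cv2.imread("pics/raw4scene.png").astype(int)
x,y,w,h=325,175,90,62
r=i[y:y+h,x:x+w];m=((r.max(2)<130)&(r.max(2)-r.min(2)<30)).astype(np.uint8)
k,l,st,ce=cv2.connectedComponentsWithStats(m)
for j in range(1,k):
  if st[j,4]>100:print(st[j]+[x,y,0,0,0],ce[j]+[x,y])
to([.543,.230,.22],-94)
E
```

```text
-0.01 [362.33487771 205.54352132]
0 [366.67099691 205.92511915]
0.01 [371.01187647 206.3071359 ]
[329 175  25  47 741] [339.91497976 200.71659919]
[379 175  25  55 843] [391.7544484  207.13879004]
[355 189   8  48 147] [358.16326531 220.34013605]
t 6.65 pos [0.5445 0.2256 0.3792] rpy [-90.   -0.  -94.1] F [-0.3  0.2 -2.8] open 0.0256 q [ 0.26  0.41  1.04 -0.    1.69  0.34]
shift mm [ -4.4 159.2  -1.8] turn [ 0.  -0.1  0. ]
```

Emit:
apply_moves([
  [-0.004,0.02,0,0,0,0,1],
  [-0.004,0.05,0,0,0,0,1],
  [-0.004,0.08,0,0,0,0,1],
  [-0.004,0.105,0,0,0,0,1],
  [-0.004,0.12,0,0,0,0,1],
])

```text
time: 7.28
tool_pos: [0.5446, 0.2292, 0.2581]
tool_rot: [-1.572, -0.001, -1.644]
contact_force: [0.6, -0.4, -2.8]
opening: 0.026
```

```bash
python3 - <<'E'
from h import *
to([.543,.230,.187],-94)
x,y,w,h=290,80,140,200
i=cams.read_camera("scene");cv2.imwrite("pics/a5.png",cv2.resize(i[y:y+h,x:x+w],None,fx=3,fy=3,interpolation=cv2.INTER_CUBIC))
E
```

```text
t 7.28 pos [0.5446 0.2292 0.2581] rpy [-90.1  -0.  -94.2] F [ 0.6 -0.4 -2.8] open 0.026 q [ 0.27  0.45  1.3  -0.    1.39  0.34]
shift mm [-0.8 71.1 -1.5] turn [ 0.1 -0.2  0. ]
```

View pics/a5.png

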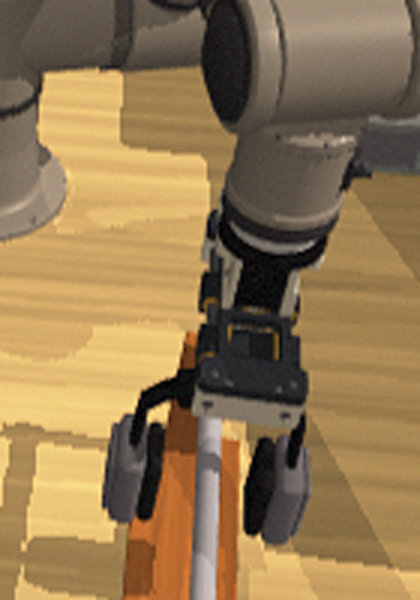

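The cups straddle the bar evenly: their inner faces are at about x=160 and x=248 in the crop, with the bar at 207. Lowering on.

Emit:
apply_moves([
  [0,0.02,0,0,0,0,1],
  [0,0.04,0,0,0,0,1],
  [0,0.055,0,0,0,0,1],
  [0,0.066,0,0,0,0,1],
  [0,0.068,0,0,0,0,1],
])

```text
time: 7.95
tool_pos: [0.5447, 0.23, 0.1908]
tool_rot: [-1.571, -0.0, -1.643]
contact_force: [-0.0, 0.2, -2.1]
opening: 0.0258
```

Emit:
apply_moves([
  [0,0.001,0,0,0,0,1],
  [0,0.002,0,0,0,0,1],
  [0,0.003,0,0,0,0,1],
  [0,0.003,0,0,0,0,1],
  [0,0.003,0,0,0,0,1],
])

```text
time: 8.57
tool_pos: [0.5448, 0.2302, 0.1883]
tool_rot: [-1.571, 0.0, -1.642]
contact_force: [-0.4, 0.4, -2.6]
opening: 0.0258
```

Emit:
apply_moves([
  [0,0.001,0,0,0,0,1],
  [0,0.0015,0,0,0,0,1],
  [0,0.002,0,0,0,0,1],
  [0,0.002,0,0,0,0,1],
  [0,0.002,0,0,0,0,1],
])

```text
time: 9.2
tool_pos: [0.5448, 0.2301, 0.1862]
tool_rot: [-1.571, 0.0, -1.643]
contact_force: [-0.1, -0.5, -2.7]
opening: 0.0259
```

Emit:
apply_moves([
  [0,0.0005,0,0,0,0,1],
  [0,0.001,0,0,0,0,1],
  [0,0.0015,0,0,0,0,1],
  [0,0.0015,0,0,0,0,1],
  [0,0.0015,0,0,0,0,1],
])

```text
time: 9.82
tool_pos: [0.5448, 0.2301, 0.1848]
tool_rot: [-1.571, 0.0, -1.643]
contact_force: [-1.2, -0.0, -1.7]
opening: 0.0259
```

Emit:
apply_moves([
  [0,0.0005,0,0,0,0,1],
  [0,0.001,0,0,0,0,1],
  [0,0.0015,0,0,0,0,1],
  [0,0.0015,0,0,0,0,1],
  [0,0.0015,0,0,0,0,1],
])

```text
time: 10.45
tool_pos: [0.5448, 0.2302, 0.1846]
tool_rot: [-1.57, 0.0, -1.642]
contact_force: [-3.7, -1.6, 8.3]
opening: 0.0257
```

Contact: the upward force is +8 N at z = 0.1846, where 0.185 was expected. Easing off, then opening gently.

Emit:
apply_moves([
  [0,-0.001,0,0,0,0,1],
  [0,-0.001,0,0,0,0,0.4],
  [0,-0.001,0,0,0,0,0.35],
  [0,-0.001,0,0,0,0,0.3],
  [0,-0.001,0,0,0,0,0.2],
])

```text
time: 11.08
tool_pos: [0.5448, 0.2302, 0.1841]
tool_rot: [-1.571, 0.0, -1.643]
contact_force: [0.3, 0.9, -0.6]
opening: 0.0358
```

Emit:
apply_moves([
  [0,0,0,0,0,0,0.1],
  [0,0,0,0,0,0,0],
  [0,0,0,0,0,0,-0.1],
  [0,0,0,0,0,0,-0.2],
  [0,0,0,0,0,0,-0.2],
])

```text
time: 11.7
tool_pos: [0.5448, 0.2302, 0.1842]
tool_rot: [-1.571, 0.0, -1.643]
contact_force: [-0.5, 0.7, 0.5]
opening: 0.0547
```

```bash
python3 - <<'E'
from h import *
to([.543,.230,.187],-94)
x,y,w,h=290,100,140,200
i=cams.read_camera("scene");cv2.imwrite("pics/a6.png",cv2.resize(i[y:y+h,x:x+w],None,fx=3,fy=3,interpolation=cv2.INTER_CUBIC))
E
```

```text
t 11.7 pos [0.5448 0.2302 0.1842] rpy [-90.    0.  -94.1] F [-0.5  0.7  0.5] open 0.0547 q [0.27 0.51 1.41 0.   1.22 0.34]
shift mm [ 0.3 -2.8 -1.8] turn [-0.  -0.1 -0. ]
```

View pics/a6.png

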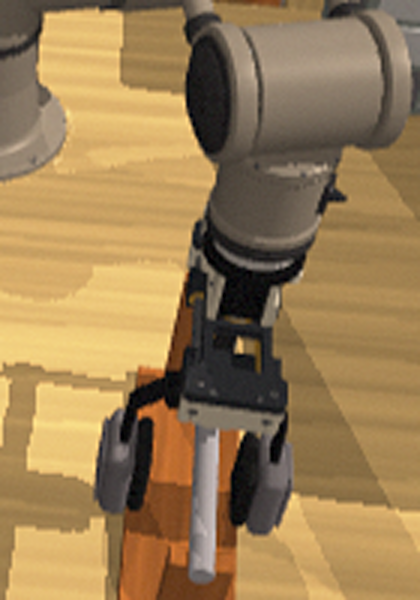

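The muffs are released and hanging upright and even (cups at crop (118,460) and (265,485)), and the fingers are clear of them. Retreating straight up.

Emit:
apply_moves([
  [0,-0.01,0,0,0,0,-0.2],
  [0,-0.025,0,0,0,0,-0.2],
  [0,-0.05,0,0,0,0,-0.2],
  [0,-0.08,0,0,0,0,-0.2],
  [0,-0.11,0,0,0,0,-0.2],
])

```text
time: 12.38
tool_pos: [0.5448, 0.2302, 0.2966]
tool_rot: [-1.569, 0.001, -1.643]
contact_force: [0.2, 0.5, 0.7]
opening: 0.0547
```

Emit:
apply_moves([
  [0.04,-0.02,0,0,0,0,-0.2],
  [0.08,-0.03,0,0,0,0,-0.2],
  [0.12,-0.03,0,0,0,0,-0.2],
  [0.16,-0.03,0,0,0,0,-0.2],
  [0.18,-0.03,0,0,0,0,-0.2],
])

```text
time: 13.0
tool_pos: [0.5317, 0.0487, 0.3258]
tool_rot: [-1.569, -0.0, -1.644]
contact_force: [-0.5, -0.3, 0.2]
opening: 0.0551
```

```bash
python3 - <<'E'
from h import *
to([.543,.230,.187],-94)
im=[]
for n,(x,y,w,h) in(("scene",(220,120,220,200)),("top",(110,60,170,200))):
    i=cams.read_camera(n);im.append(cv2.resize(i[y:y+h,x:x+w],None,fx=2,fy=2,interpolation=cv2.INTER_CUBIC))
cv2.imwrite("pics/a7.png",np.hstack(im))
E
```

```text
t 13.0 pos [0.5317 0.0487 0.3258] rpy [-89.9  -0.  -94.2] F [-0.5 -0.3  0.2] open 0.0551 q [-0.05  0.31  1.33 -0.    1.5   0.02]
shift mm [-181.6  138.7   -2.3] turn [-0.1 -0.2  0. ]
```

View pics/a7.png

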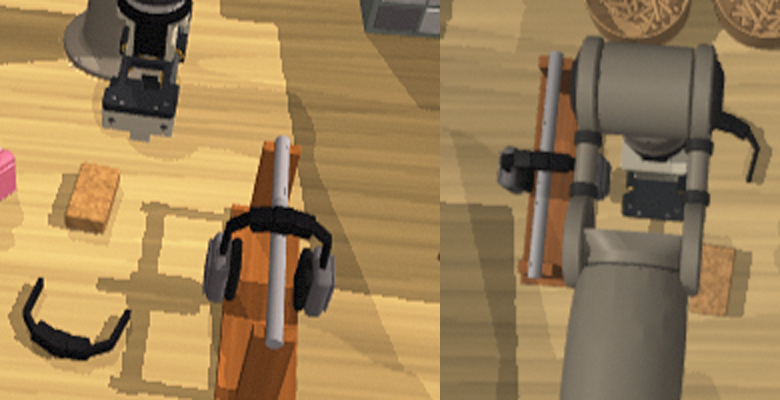

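The muffs hang upright and square near the bar's middle (scene crop (275,220)). The spare headband is where it was and the arm is clear. Letting it settle, checking stillness, and handing in.

Emit:
apply_moves([
  [0,0,0,0,0,0,-0.2],
  [0,0,0,0,0,0,-0.2],
  [0,0,0,0,0,0,-0.2],
  [0,0,0,0,0,0,-0.2],
  [0,0,0,0,0,0,-0.2],
])

```text
time: 13.72
tool_pos: [0.5319, 0.0508, 0.3242]
tool_rot: [-1.571, 0.0, -1.642]
contact_force: [-0.8, 0.2, -0.3]
opening: 0.0552
```

```bash
python3 - <<'E'
from h import *
f=[]
for k in range(8):f.append(cams.read_camera("scene")[210:290,310:400].astype(int))
print("mean change over 0.35 s",abs(f[0]-f[-1]).mean(),abs(f[0]-f[1]).mean())
print(robot.observe()["contact_force"]);print(robot.hand_in())
E
```

```text
mean change over 0.35 s 2.031111111111111 2.0503240740740742
[-0.0512333  -0.64070987 -0.26324008]
the job is handed in; nothing more can be done
None
```

I hung the black ear defenders on the bar, let them go, moved the arm clear, and handed the job in at about 14 s. The hand-in reports no verdict, so the result below rests on my own checks.

- **Grasp and lowering:** The gripper held the crown at 26 mm, its stated width. I lowered it until the wrist felt the bar at TCP height 0.1846 m, where I expected 0.185 m, then eased off and opened.
- **Last pictures:** The ear defenders hang upright and square near the bar's middle, with one cup on each side. The spare headband lies where it was, and the robot touches nothing, with wrist force around 0.7 N, which is noise level.
- **Stillness:** The picture changed no more over 0.35 s than between neighbouring frames, so the ear defenders were at rest.
- **Limits of the checks:** I did not work out the final crown position or angles in numbers; I judged them from the images and the release pose. No check failed or disagreed.

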